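# Pin the hasp of the seized-goods box and hold the box up level

### The job

Seal the aluminium goods box standing on the scale: take the red-headed seal pin from its rest and push it straight through the aligned holes of the hasp on the box's front until its head is fully home against the outer ear, while the box still stands on the scale. Then grip the box by the handle on its lid, lift it straight up about 10 cm clear of the scale and hold it there level and still for the record photo, pin home and lid shut, never tipping the box on the way; the job finishes while you are still holding it in the air. Leave the blue spare pin, ring tray, watch, sunglasses, stamp and tape roll where they are.

Things in the scene. Friction and masses are not known exactly. Their poses are not given: they have to be found in the camera images.
- box: Loose aluminium box, 150 (x) x 200 (y) x 80 mm high with its lid, on the scale's plate, 0.5 to 0.75 kg in all. Origin: centre of its underside; x from the front (hasp side, roughly facing the robot) to the hinged rear, y along the long side, z up. Held on the scale only by friction: it slides at a push of some 2 to 6 N. Unpinned, the lid swings open when pulled by its handle.
- hasp (a point): Centre of the outer ear's hole on its robot-side face, 105 mm before and 40 mm above the box's origin; axes as the box, pin goes in along +x. Hasp: two steel ears on the box, 42 mm wide, 5 thick, 25-55 mm above its underside, 12-17 and 25-30 mm out from its front; the lid's brass tongue (24 wide, 4 thick) hangs between. 13 mm holes through all three, aligned while the lid is shut.
- handle (a point): Centre of the straight grip bar on the lid, directly over the box's centre, 112 mm above the underside, 32 mm above the lid's top. The bar runs along the box's y: 12 mm wide (box x), 14 mm high; 88 mm of it is free between its two posts. The load's centre lies close below this point.
- lid (a joint): Angle of the box's lid about its rear hinge, rad: 0 shut (its stop), grows as the front of the lid rises. Swings freely; its own weight shuts it. With the pin home it has about 0.03 rad of play, and the pin creeps out 1 to 2 mm as the load comes on.
- pin: Red-headed seal pin, loose, 30 g, level in one place of the rest, axis 32.5 mm above the desk. Origin: on its axis at the shoulder between head and shank; x along the shank to the tip. Steel shank 9 mm thick, 28 long, last 6 mm tapering to 4. Head 18 x 18 mm, upright sides, 22 long (x = -22 to 0), sticks out of the rest towards the robot, sides free: grip there, lift straight up.
- spare_pin: The same pin with a blue head, loose, in the other place of the rest. To be left alone.
- rest: Fixed black pin rest, 66 (x) x 140 (y) x 42 mm. Origin: centre between its two places on the desk; they lie 40 mm either side in y. A pin lies along x, tip to +x, shoulder at x = -18 mm, shank in a groove open above, a 12 mm wide ledge under its head. Low well with yellow caps between. Stands left or right on the desk, the ring tray on the other side.
- scale: Fixed bench scale, grey with a steel weighing plate 200 (x) x 220 mm (y), plate top 45 mm above the desk. Origin: on the desk below the plate's centre; same front as the box. A 50 mm deep control strip, 30 to 32 mm high, lies in front of the plate (to -x).
- ring_tray: Red display tray of rings, 150 x 190 x 25 mm, loose, 0.6 kg. Origin: centre of its underside. To be left alone.
- watch: Steel wristwatch on a grey cushion, 75 x 50 x 53 mm, loose. Origin: centre of its underside. To be left alone.
- sunglasses: Amber sunglasses standing open, 125 mm wide, 140 mm deep, 48 mm high, loose. Origin: on the desk below the bridge; arms to +x. To be left alone.
- stamp: Turned dark-wood hand stamp, 38 mm across, 68 mm high, loose. Origin: centre of its underside. To be left alone.
- tape_roll: Clear roll of packing tape lying flat, 100 mm across, 48 mm high, loose. Origin: centre of its underside. To be left alone.

How it is judged:
By the outcome, as a careful person would: the job done as asked, in the order asked, and still so for the second after the job is handed in, while the arm keeps its last pose, push and grip.
It also fails if it takes over 59 s, if anything falls off the work surface, if the arm or the gripper's body presses on something with over 40 N, if the wrist force passes 120 N, or if a joint passes its speed limit or range.

### The arm

A 6-joint arm with a two-finger parallel gripper is mounted at the origin on the work surface. World frame = base frame: x ahead of the robot, y to its left, z up, the work surface at z = 0. Lengths are in m, angles in rad, forces in N, time in s.
With the tool pointing down it reaches from about 0.35 to 0.775 m from the base axis. Payload 7.3 kg.
Tool frame: the origin (TCP) lies on the mounting face of the last link; the fingertips stand 178 mm ahead of it and the grasp point (between the pads) lies 159 mm ahead of it (robot.tcp_to_tips is the distance from the TCP to the fingertips, in m); z points along the fingers, y is the direction in which the jaws open and shut (so a half turn about z gives the same grasp; the last joint's range is limited). The gripper opens to 92 mm and grips with 3 to 60 N. Pads are 19 mm wide; open, the fingers measure 130 mm over their backs; the gripper's body (75 mm by 190 mm) begins 47 mm behind the grasp point.
Start: joints at [-1.433, 0.342, 1.524, -0, 1.275, -0.146], TCP at [0.147, -0.504, 0.405] pointing down, gripper open.
Joint ranges: [-2.53, 2.53], [-0.77, 2.02], [0.04, 2.7], [-1, 4.14], [0.28, 2.66], [-3.11, 3.11]. Speed limits (rad/s): [2.57, 2.57, 3.14, 3.14, 3.14, 3.14].

### API

Orientations are given as [roll, pitch, yaw] about the fixed x, y, z axes, in that order (R = Rz(yaw) Ry(pitch) Rx(roll)).
In Python, from cell import robot, viewer gives the robot as it stands.
- The arm moves only by the shell command python3 -m creep 'ROWS' [OPENING] [FORCE]. ROWS is JSON, a list that holds one entry, the list of rows, each a list of 6 numbers: the shift along the world's x, y, z in mm, then the turn, a rotation vector about the world's x, y, z in degrees. A call has 1 to 5 rows; each row shifts and turns the pose as measured when the row begins; what a row does not reach is not made up. A row lasts 1/12 s, in which the tool goes at most 41.7 mm and 7.16 degrees, less where a joint would pass 70% of its speed; a pose out of reach is approached as far as the arm can. A call with a gripper value outside its range is refused whole. OPENING is the closure, from -1 (fully open) to 1 (shut), set as the call begins (- or left out, the last holds). The fingers move at their own pace and stop on an object; FORCE is the grip in N (left out, the last holds). Time passes only in rows, so rows that do not move let the fingers close. It gives the time, the measured TCP pose, the force and the opening at its end, in the units of the state.
- robot.observe(): the state, without advancing time (a new reading comes with each control period).
- viewer.read_camera(name): name is "scene" or "top" or "wrist"; returns the picture (384x512x3 uint8, blue, green, red); there is no depth.
- viewer.camera_model(name): a dict with "fx", "fy", "cx", "cy" (pixels), "pose" (4x4, takes a point from camera to world coordinates); the wrist camera has in their place "mount" (4x4, takes a point from camera to tool coordinates, whose origin is the TCP and whose axes are the flange's). Camera axes: x right, y up, looking along -z (the intrinsics and any distortion apply to the point x, -y, -z); pixel columns grow to the right and rows downward; lengths in m; the calibration is good to about 2 mm. A picture is of the moment at which its call begins: read the wrist's pose just before it. camera_model takes no time and is no camera call.
- robot.hand_in(): hands the job in, once; it reports no verdict.
The state is a dict: "time": time; "qpos": joint angles; "qvel": joint speeds; "joint_efforts": joint torques, N m; "tool_pos": TCP position; "tool_rot": TCP orientation; "contact_force": force on the tool from outside, world axes, zero at the start; "torque": the same for the moment, N m; "opening": finger opening in m.
Only numpy, scipy, OpenCV 4.12 (cv2) and the standard library are available. Lean on these libraries where they do the work, as an engineer would, in place of code of your own. Each camera call takes 0.05 s, during which the arm holds its last target. There are 200 camera calls.

## Working session

There is one attempt and no reset: what is moved stays moved. The work goes in short steps, Python scripts to look and compute and a shell command to move; the robot and the scene stay as the last step left them, time stands still between calls to the robot, and variables do not carry over. Pictures are saved under pics/ and viewed, about 8 in all and at most 12, crops included, and the job is handed in when it is done.

```bash
mkdir -p pics; ls; python3 - <<'E'
from cell import robot, viewer
import cv2,numpy as np
for n in("scene","top"):
    cv2.imwrite(f"pics/{n}0.png",viewer.read_camera(n)); m=viewer.camera_model(n); print(n,{k:(np.round(v,4).tolist()) for k,v in m.items() if not isinstance(v,str)})
m=viewer.camera_model("wrist");print({k:(np.round(v,4).tolist()) for k,v in m.items() if not isinstance(v,str)})
print(robot.observe())
a=np.hstack([cv2.imread("pics/top0.png")]);cv2.imwrite("pics/top0b.png",cv2.resize(a,(800,600)))
E
```

```text
pics
scene {'fx': 444.7511, 'fy': 444.7511, 'cx': 253.2197, 'cy': 187.497, 'pose': [[-0.7498, -0.4887, 0.4461, 1.0621], [0.6617, -0.5591, 0.4996, 0.6251], [0.0053, 0.6697, 0.7426, 1.0728], [0.0, 0.0, 0.0, 1.0]]}
top {'fx': 349.5093, 'fy': 349.5093, 'cx': 257.8152, 'cy': 189.1009, 'pose': [[-0.0278, 0.9856, -0.1666, 0.3561], [-0.9996, -0.0277, 0.0024, -0.0156], [-0.0022, 0.1666, 0.986, 0.9313], [0.0, 0.0, 0.0, 1.0]]}
{'fx': 331.0446, 'fy': 331.0446, 'cx': 257.6085, 'cy': 190.275, 'mount': [[-0.0009, 0.9628, 0.2703, 0.0738], [1.0, 0.0009, -0.0002, 0.0], [-0.0004, 0.2703, -0.9628, 0.0208], [0.0, 0.0, 0.0, 1.0]]}
{'time': 0.1, 'qpos': array([-1.43300789e+00,  3.42664111e-01,  1.52489096e+00, -2.21863513e-05,
        1.27538171e+00, -1.46003297e-01]), 'qvel': array([ 2.35683699e-04, -6.18542547e-05, -1.67962679e-03,  1.03424997e-03,
        9.74943114e-04, -8.53537677e-04]), 'joint_efforts': array([ 1.76404235e-03, -4.32003880e+01, -2.44693816e+01,  7.19001051e-02,
        5.26130840e-02, -4.41042198e-05]), 'tool_pos': array([ 0.14700076, -0.50388824,  0.4041192 ]), 'tool_rot': array([-3.14025974e+00, -1.74559680e-04,  2.83798086e-01]), 'contact_force': array([ 0.1156643 , -0.41569949, -0.03024723]), 'torque': array([-0.00280961, -0.0202177 , -0.00599384]), 'opening': 0.09185525779517557}
```

View pics/top0b.png

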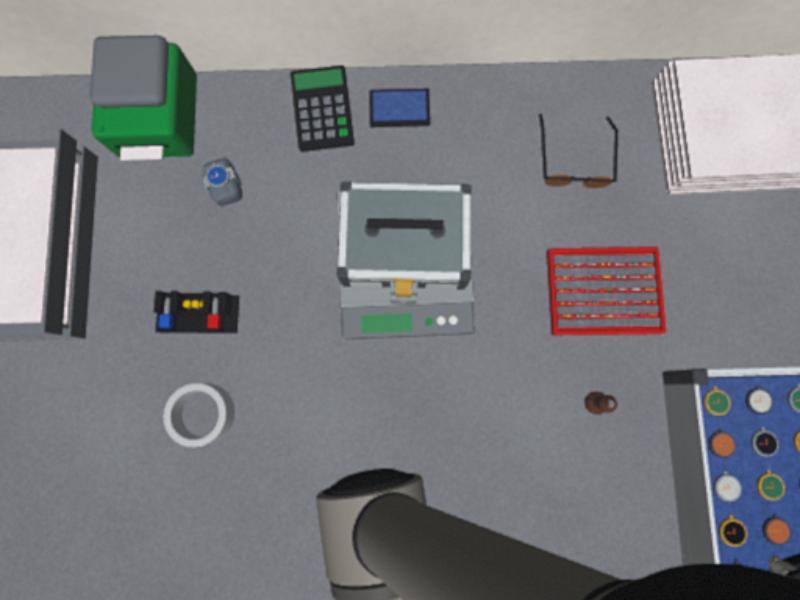

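View pics/scene0.png

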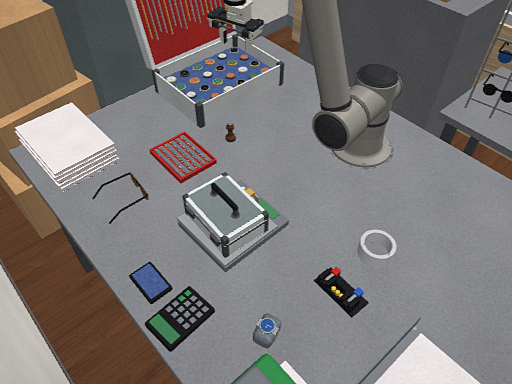

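The top view shows the box and scale centred at about (405,250) of the 800 px picture, with the hasp at (403,290). The red head is at (214,321), blue at (165,321), and the rest stands to the left. The lid is shut.

```bash
cat > h.py <<'E'
from cell import robot, viewer
import cv2,numpy as np
from scipy.spatial.transform import Rotation as Rn
def look(n):
    s=robot.observe(); m=viewer.camera_model(n); im=viewer.read_camera(n)
    if n=="wrist":
        T=np.eye(4);T[:3,:3]=Rn.from_euler('xyz',s['tool_rot']).as_matrix();T[:3,3]=s['tool_pos'];P=T@m['mount']
    else:P=np.array(m['pose'])
    return s,im,m,P
def ray(m,P,uv,z):
    K=np.array([[m['fx'],0,m['cx']],[0,m['fy'],m['cy']],[0,0,1]])
    d=m.get('distortion',None)
    x,y=cv2.undistortPoints(np.array([[uv]],float),K,np.array(d,float) if d is not None else None)[0,0]
    r=P[:3,:3]@np.array([x,-y,-1]);o=P[:3,3]
    return o+r*(z-o[2])/r[2]
def proj(m,P,X):
    c=np.linalg.inv(P)@np.append(X,1);return np.array([m['cx']+m['fx']*c[0]/-c[2],m['cy']-m['fy']*c[1]/-c[2]])
def blobs(mask,minA=30):
    n,l,st,c=cv2.connectedComponentsWithStats(mask.astype(np.uint8));return [(st[i,4],c[i],l==i) for i in range(1,n) if st[i,4]>=minA]
def red(im):
    b,g,r=[im[...,i].astype(int) for i in range(3)];return (r>120)&(g<70)&(b<70)
def blue(im):
    b,g,r=[im[...,i].astype(int) for i in range(3)];return (b>120)&(r<70)
E
python3 - <<'E'
from h import *
s,im,m,P=look("top"); print(m.keys())
for f in(red,blue):
    for a,c,_ in blobs(f(im),15):print(f.__name__,a,c.round(1),ray(m,P,c,.0415).round(4))
k=.64
for n,uv,z in[("handle L",(367,228),.157),("handleR",(443,229),.157),("lidFL",(338,280),.125),("lidFR",(470,280),.125),("lidRL",(342,184),.125),("lidRR",(470,185),.125),("hasp tongue",(403,288),.1),("stripL",(343,336),.031),("stripR",(474,331),.031)]:
    print(n,ray(m,P,np.array(uv)*k,z).round(4))
E
```

```text
dict_keys(['fx', 'fy', 'cx', 'cy', 'pose'])
red 985 [386.1 187.3] [ 0.5019 -0.3489  0.0415]
red 61 [390.8 169.6] [ 0.5482 -0.3654  0.0415]
red 69 [390.9 177.7] [ 0.5268 -0.3637  0.0415]
red 15 [382.9 185.7] [ 0.5062 -0.3412  0.0415]
red 43 [405.2 185.6] [ 0.505  -0.3987  0.0415]
red 36 [410.8 193.4] [ 0.484  -0.4109  0.0415]
red 61 [135.9 205.1] [0.4736 0.2958 0.0415]
red 35 [411.2 201.5] [ 0.4631 -0.41    0.0415]
blue 499 [254.7  67.3] [ 0.8455 -0.0187  0.0415]
blue 87 [138.8 111.9] [0.7254 0.2958 0.0415]
blue 62 [104.8 205. ] [0.4761 0.3756 0.0415]
blue 4262 [484.3 298.8] [ 0.2186 -0.5646  0.0415]
handle L [0.5889 0.0324 0.157 ]
handleR [ 0.5842 -0.0791  0.157 ]
lidFL [0.5187 0.0794 0.125 ]
lidFR [ 0.5131 -0.1192  0.125 ]
lidRL [0.6703 0.0719 0.125 ]
lidRR [ 0.663  -0.1264  0.125 ]
hasp tongue [ 0.5083 -0.0182  0.1   ]
stripL [0.4431 0.0829 0.031 ]
stripR [ 0.4454 -0.1337  0.031 ]
```

```bash
python3 -m creep '[[[34,22,0,0,0,-2],[34,22,0,0,0,-2],[34,22,0,0,0,-2],[34,22,0,0,0,-2],[34,22,0,0,0,-2]]]' -1; python3 -m creep '[[[34,22,0,0,0,-2],[34,22,0,0,0,-2],[34,22,0,0,0,-2],[34,22,0,0,0,-2],[20,36,0,0,0,0]]]';python3 -m creep '[[[0,41,0,0,0,0],[0,41,0,0,0,0],[0,41,0,0,0,0],[0,41,0,0,0,0],[0,41,0,0,0,0]]]'
```

```text
time: 0.57
tool_pos: [0.3157, -0.3939, 0.4022]
tool_rot: [-3.139, 0.003, 0.088]
contact_force: [0.6, -1.4, 0.5]
opening: 0.0918
time: 0.98
tool_pos: [0.4767, -0.2665, 0.4012]
tool_rot: [-3.139, 0.003, -0.062]
contact_force: [-0.3, 0.5, 0.4]
opening: 0.0919
time: 1.4
tool_pos: [0.4797, -0.0569, 0.3982]
tool_rot: [-3.138, 0.004, -0.062]
contact_force: [0.4, 1.0, 0.7]
opening: 0.0914
```

```bash
python3 - <<'E'
from h import *
import pickle
s,im,m,P=look("wrist"); cv2.imwrite("pics/w1.png",cv2.resize(im,(800,600)));pickle.dump((s,im,m,P),open("w1.pkl","wb"))
E
python3 -m creep '[[[0,41,-5,0,0,0.5],[0,41,-5,0,0,0.5],[0,41,-5,0,0,0.5],[0,41,-5,0,0,0.5],[0,41,-5,0,0,0]]]'; python3 -m creep '[[[-2,40,-5,0,0,0],[-2,40,-5,0,0,0],[-2,40,-5,0,0,0],[-2,25,-5,0,0,0],[0,0,0,0,0,0]]]'
python3 - <<'E'
from h import *
import pickle
s,im,m,P=look("wrist"); cv2.imwrite("pics/w2.png",cv2.resize(im,(800,600)));pickle.dump((s,im,m,P),open("w2.pkl","wb"))
print(s['tool_pos'],s['tool_rot'])
for f in(red,blue):
    for a,c,_ in blobs(f(im),60):print(f.__name__,a,c.round(1),ray(m,P,c,.0415).round(4))
E
```

```text
time: 1.87
tool_pos: [0.4784, 0.1488, 0.3743]
tool_rot: [-3.136, 0.003, -0.024]
contact_force: [1.4, 0.5, 0.8]
opening: 0.0917
time: 2.28
tool_pos: [0.4678, 0.3048, 0.3514]
tool_rot: [-3.135, 0.005, -0.018]
contact_force: [0.2, 0.5, 0.2]
opening: 0.092
[0.46780311 0.30480239 0.3514052 ] [-3.13473937  0.00511546 -0.01830893]
red 432 [268. 172.] [0.4756 0.2977 0.0415]
blue 426 [179.1 170.1] [0.4788 0.3771 0.0415]
```

View pics/w1.png

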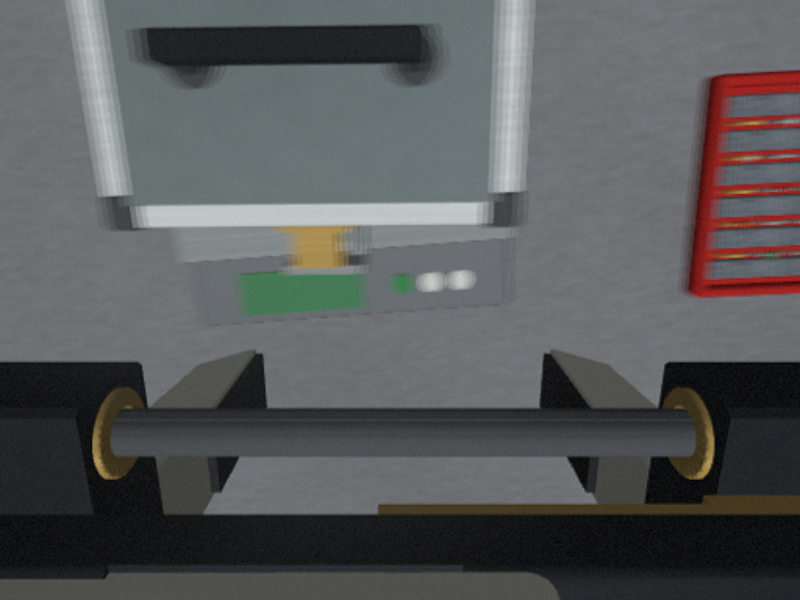

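View pics/w2.png

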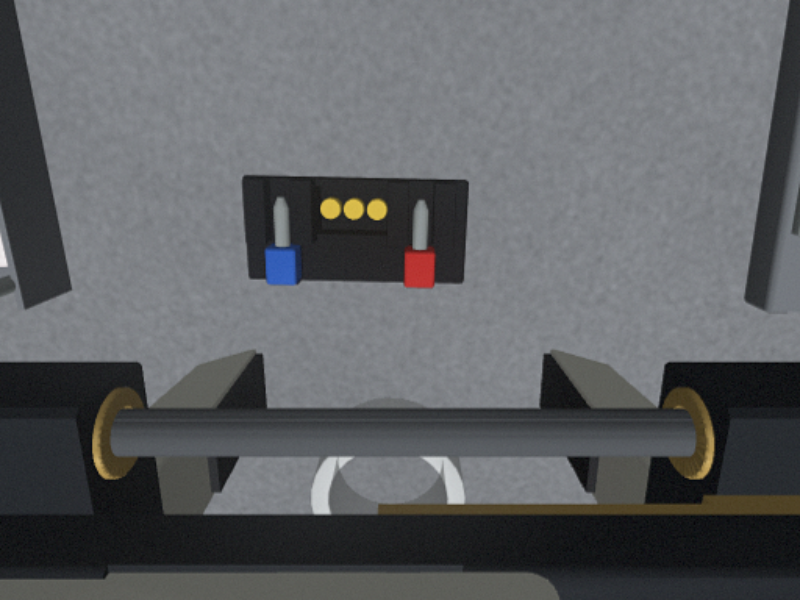

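w1 shows the box with handle, tongue and ears, slightly blurred by the motion. w2 shows the rest with the red head at (420,267) and the blue at (283,265). I'll hover lower and take one closer look.

```bash
python3 -m creep '[[[2,-3,-25,-0.2,0,-0.6],[2,-3,-25,-0.2,-0.2,-0.6],[2,-1,-25,0,-0.1,0],[0,0,-18,0,0,0],[0,0,0,0,0,0]]]' 0.1
python3 - <<'E'
from h import *
s,im,m,P=look("wrist"); cv2.imwrite("pics/w3.png",cv2.resize(im[60:300,90:410],(800,600),interpolation=cv2.INTER_CUBIC))
print(s['tool_pos'],s['tool_rot'],s['opening'])
for f in(red,blue):
    for a,c,k in blobs(f(im),60):
        r=cv2.minAreaRect(np.argwhere(k)[:,::-1].astype(np.float32));print(f.__name__,a,c.round(1),ray(m,P,c,.0415).round(4),[ray(m,P,q,.0415).round(4)[:2].tolist() for q in cv2.boxPoints(r)])
E
```

```text
time: 2.75
tool_pos: [0.4754, 0.2917, 0.2574]
tool_rot: [3.14, -0.005, -0.04]
contact_force: [-1.0, -0.5, 0.1]
opening: 0.0635
[0.47543696 0.29167031 0.25742984] [ 3.14019239 -0.00504973 -0.04036495] 0.06351207130141828
red 821 [248.  219.8] [0.4764 0.2977 0.0415] [[0.4866, 0.3058], [0.4859, 0.2891], [0.4659, 0.2899], [0.4666, 0.307]]
blue 741 [121.9 218. ] [0.481  0.3765 0.0415] [[0.4727, 0.3872], [0.4899, 0.3844], [0.4891, 0.3659], [0.4719, 0.3683]]
```

View pics/w3.png

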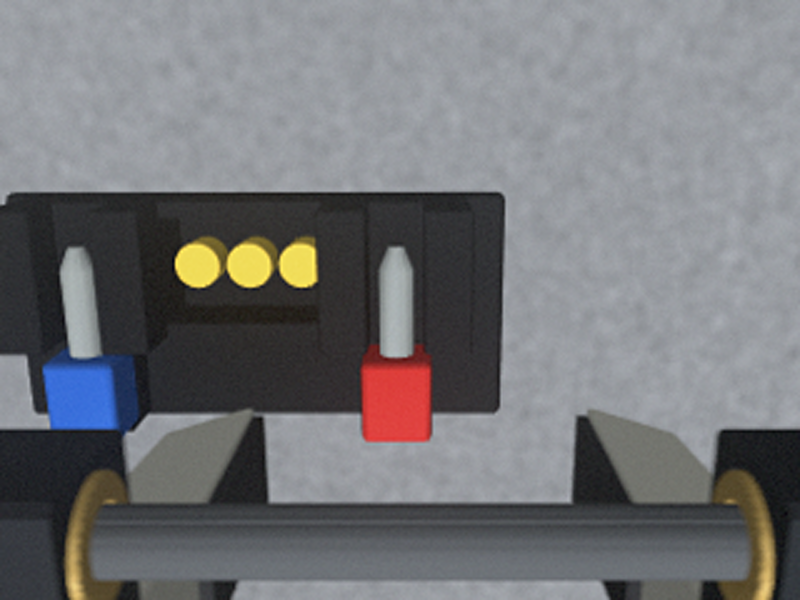

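```bash
python3 - <<'E'
from h import *
T=np.eye(4);T[:3,:3]=Rn.from_euler('xyz',[3.14019,-.00505,-.04036]).as_matrix();T[:3,3]=[.47544,.29167,.25743]
m=viewer.camera_model("wrist");P=T@m['mount']
f=lambda u,v,z:print(u,v,ray(m,P,(90+u/2.5,60+v/2.5),z).round(4))
f(397,440,.0415);f(397,358,.0415);f(397,247,.0325);f(397,355,.037)
E
```

```text
397 440 [0.4655 0.2977 0.0415]
397 358 [0.4874 0.2966 0.0415]
397 247 [0.5135 0.2956 0.0325]
397 355 [0.4867 0.2968 0.037 ]
```

```bash
python3 -m creep '[[[0,5.5,-5,0.1,0.3,-0.2],[-0.5,0,-20,0,0,0],[0,0,-20,0,0,0],[0,0,-12,0,0,0],[0,0,0,0,0,0]]]' 0.1
```

```text
time: 3.22
tool_pos: [0.4791, 0.2967, 0.2075]
tool_rot: [-3.134, -0.012, -0.049]
contact_force: [-0.8, 0.0, 0.2]
opening: 0.0415
```

```bash
python3 -m creep '[[[-4.5,0.5,0,-0.4,0.7,0.2],[0,0,0,0,0,0],[0,0,-6,0,0,0],[0,0,-6,0,0,0],[0,0,0,0,0,0]]]' 0.1
```

```text
time: 3.63
tool_pos: [0.4754, 0.298, 0.2]
tool_rot: [-3.139, -0.005, -0.045]
contact_force: [-1.2, 0.4, -2.0]
opening: 0.0411
```

```bash
python3 -m creep '[[[-1,0,-3,-0.1,0.2,0],[0,0,-3,0,0,0],[0,0,0,0,0,0],[0,0,0,0,0,0]]]' 0.1
```

```text
time: 3.97
tool_pos: [0.4747, 0.2981, 0.1938]
tool_rot: [-3.141, -0.003, -0.045]
contact_force: [0.4, 0.5, -0.2]
opening: 0.041
```

```bash
python3 -m creep '[[[0,0,0,0,0,0],[0,0,0,0,0,0],[0,0,0,0,0,0],[0,0,0,0,0,0],[0,0,0,0,0,0]]]' 1 30;python3 -m creep '[[[0,0,0,0,0,0],[0,0,0,0,0,0],[0,0,4,0,0,0],[0,0,6,0,0,0],[0,0,8,0,0,0]]]' 
```

```text
time: 4.38
tool_pos: [0.4753, 0.2981, 0.194]
tool_rot: [-3.14, -0.004, -0.045]
contact_force: [0.6, 0.7, 0.4]
opening: 0.0179
time: 4.8
tool_pos: [0.4748, 0.2978, 0.2117]
tool_rot: [3.141, -0.001, -0.045]
contact_force: [-0.2, -0.1, -0.7]
opening: 0.0176
```

```bash
python3 -m creep '[[[0,0,30,0,0,0],[0,0,30,0,0,0],[-5,-30,20,0,0,0],[-10,-40,5,0,0,0],[-10,-40,0,0,0,0]]]';python3 -m creep '[[[-10,-40,0,0,0,0],[-10,-40,0,0,0,0],[-10,-40,0,0,0,0],[-10,-40,0,0,0,0],[-5,-30,0,0,0,0]]]';python3 -m creep '[[[0,-15,0,0,0,0],[0,0,0,0,0,0],[0,0,0,0,0,0]]]'
python3 - <<'E'
from h import *
import pickle
s,im,m,P=look("wrist"); cv2.imwrite("pics/w4.png",cv2.resize(im,(800,600),interpolation=cv2.INTER_CUBIC));pickle.dump((s,im,m,P),open("w4.pkl","wb"))
print(s['tool_pos'],s['tool_rot'],s['opening'])
E
```

```text
time: 5.22
tool_pos: [0.4499, 0.1904, 0.305]
tool_rot: [-3.138, -0.01, -0.037]
contact_force: [1.5, -0.4, -1.0]
opening: 0.0177
time: 5.63
tool_pos: [0.401, -0.0039, 0.3112]
tool_rot: [-3.138, -0.021, -0.033]
contact_force: [0.5, 0.4, -1.0]
opening: 0.0176
time: 5.88
tool_pos: [0.3994, -0.0245, 0.314]
tool_rot: [-3.14, -0.026, -0.041]
contact_force: [-0.4, -0.3, -0.8]
opening: 0.0179
[ 0.39942404 -0.0245309   0.31402021] [-3.14017689 -0.02567262 -0.04128942] 0.017863527750744432
```

View pics/w4.png

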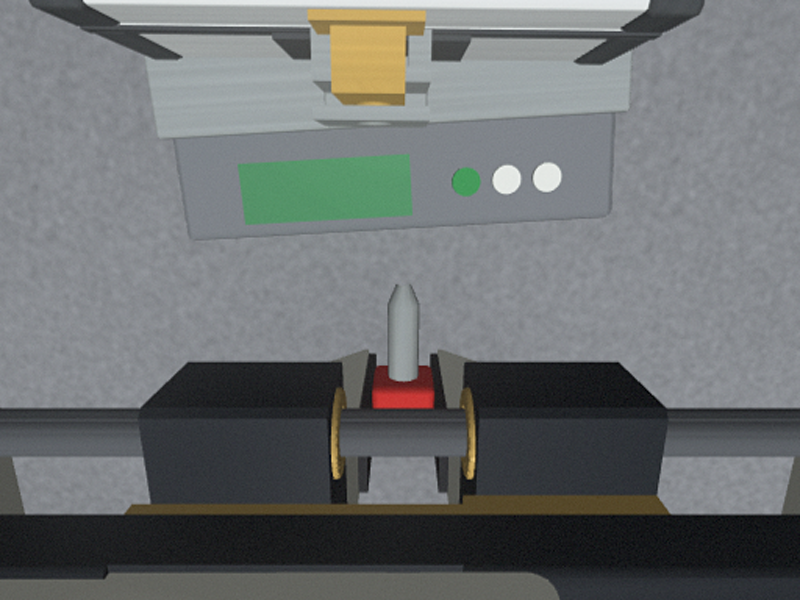

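w4 shows the pin held straight, with its tip at (403,285). The hasp is ahead of it: tongue at (368,60) and outer ear at about (373,115). I'll zoom in on the hasp for its edges.

```bash
python3 - <<'E'
import cv2,pickle
s,im,m,P=pickle.load(open("w4.pkl","rb"))
cv2.imwrite("pics/w4z.png",cv2.resize(im[0:90,180:300],(800,600),interpolation=cv2.INTER_CUBIC))
E
```

```text
(no output)
```

View pics/w4z.png

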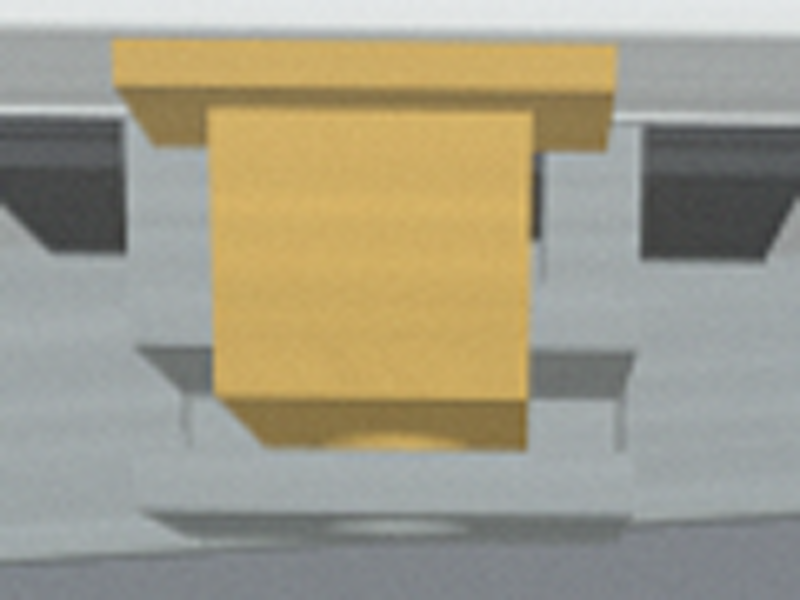

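```bash
cat > g.py <<'E'
from h import *
import pickle
s,im,m,P=pickle.load(open("w4.pkl","rb"))
f=lambda u,v,z,n='':print(n,ray(m,P,(180+u/6.6667,v/6.6667),z).round(4))
f(143,513,.1,'outer L');f(632,513,.1,'outer R');f(135,348,.1,'inner L');f(636,350,.1,'inner R')
f(113,40,.125,'bracket L');f(618,45,.125)
r=lambda u,v,z,n='':print(n,ray(m,P,(u*.64,v*.64),z).round(4))
# pin axis height = tcp z - (.194-.0325) along tool
z=.314-.1615; print('pin z',z)
r(403,285,z,'tip');r(403,380,z+.0045*0,'shank base');r(388,310,z,'L');r(418,310,z,'R');r(389,375,z);r(418,375,z)
print(proj(m,P,s['tool_pos']+Rn.from_euler('xyz',s['tool_rot']).apply([0,0,.159]))/.64)
E
python3 g.py
```

```text
outer L [0.4909 0.0037 0.1   ]
outer R [ 0.4892 -0.0373  0.1   ]
inner L [0.5038 0.0032 0.1   ]
inner R [ 0.5019 -0.0381  0.1   ]
bracket L [ 0.52   -0.0008  0.125 ]
 [ 0.5182 -0.036   0.125 ]
pin z 0.1525
tip [ 0.4411 -0.0259  0.1525]
shank base [ 0.4123 -0.0247  0.1525]
L [ 0.4339 -0.0213  0.1525]
R [ 0.4336 -0.0299  0.1525]
 [ 0.414  -0.0206  0.1525]
 [ 0.4137 -0.0292  0.1525]
[403.55839124 410.98235807]
```

```bash
python3 -m creep '[[[0,4,-22,0,0.6,0],[0,4,-22,0,0.6,0],[0,3.5,-20,0,0.3,-0.1],[0,0,0,0,0,0],[0,0,0,0,0,0]]]'
```

```text
time: 6.35
tool_pos: [0.4011, -0.0076, 0.2506]
tool_rot: [3.141, -0.006, -0.036]
contact_force: [0.1, 0.1, -0.2]
opening: 0.0176
```

```bash
python3 -m creep '[[[0,-5,-4,0,0.1,-0.5],[0,0,0,0,0,0],[0,0,0,0,0,0]]]'
```

```text
time: 6.6
tool_pos: [0.402, -0.0118, 0.2484]
tool_rot: [3.141, -0.007, -0.042]
contact_force: [-0.2, 0.1, 0.4]
opening: 0.0179
```

```bash
python3 -m creep '[[[10,-1.5,-1.5,0,0.2,-0.1],[10,-0.5,-0.5,0,0.1,0],[0,0,0,0,0,0],[0,0,0,0,0,0]]]'
python3 - <<'E'
from h import *
import pickle
s,im,m,P=look("wrist");pickle.dump((s,im,m,P),open("w5.pkl","wb"))
cv2.imwrite("pics/w5.png",cv2.resize(im[0:255,130:390],(800,785))[:600])
print(s['tool_pos'],s['tool_rot'],s['contact_force'])
E
```

```text
time: 6.93
tool_pos: [0.4237, -0.0143, 0.2489]
tool_rot: [3.14, -0.006, -0.044]
contact_force: [-0.5, 0.3, -0.3]
opening: 0.018
[ 0.42371693 -0.01434776  0.2488605 ] [ 3.13971689 -0.00618608 -0.04437232] [-0.45738984  0.34886146 -0.34088631]
```

View pics/w5.png

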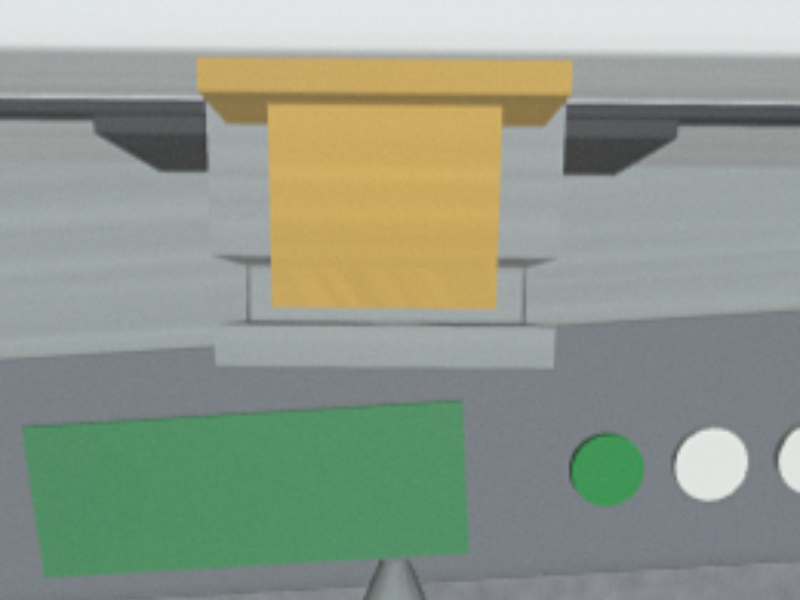

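```bash
python3 - <<'E'
from h import *
import pickle
s,im,m,P=pickle.load(open("w5.pkl","rb"))
k=800/260
f=lambda u,v,z,n='':print(n,ray(m,P,(130+u/k,v/k),z).round(4))
f(215,366,.1,'outer L');f(554,367,.1,'outer R');f(217,257,.1,'inner L');f(556,260,.1,'inner R')
f(395,558,.0874,'tip');f(382,575,.0874,'L');f(411,575,.0874,'R')
E
```

```text
outer L [0.4914 0.0046 0.1   ]
outer R [ 0.4894 -0.0372  0.1   ]
inner L [0.5041 0.0032 0.1   ]
inner R [ 0.502  -0.0375  0.1   ]
tip [ 0.4629 -0.0164  0.0874]
L [ 0.4605 -0.0145  0.0874]
R [ 0.4603 -0.0186  0.0874]
```

```bash
python3 -m creep '[[[6,1,-3,0,0.1,-0.1],[6,0,0,0,0.1,0],[4,0,0,0,0,0],[0,0,0,0,0,0],[0,0,0,0,0,0]]]'
```

```text
time: 7.4
tool_pos: [0.4409, -0.0132, 0.2458]
tool_rot: [3.14, -0.003, -0.046]
contact_force: [-0.1, 0.4, -0.7]
opening: 0.0175
```

```bash
python3 -m creep '[[[4,-0.8,0.5,0,0,0],[4,-0.2,0,0,0,0],[4,-0.2,0,0,0,0],[4,-0.2,0,0,0,0],[0,0,0,0,0,0]]]'
```

```text
time: 7.82
tool_pos: [0.4583, -0.0147, 0.2463]
tool_rot: [3.14, -0.002, -0.047]
contact_force: [0.1, 0.7, -0.1]
opening: 0.0178
```

```bash
python3 -m creep '[[[4,-0.2,0,0,0,0],[4,-0.2,0,0,0,0],[4,-0.2,0,0,0,0],[3,-0.1,0,0,0,0],[0,0,0,0,0,0]]]'
```

```text
time: 8.23
tool_pos: [0.4751, -0.0155, 0.2462]
tool_rot: [3.14, -0.002, -0.047]
contact_force: [0.2, 0.2, -0.0]
opening: 0.0181
```

```bash
python3 -m creep '[[[1.5,-0.1,0,0,0,0],[1.5,0,0,0,0,0]]]'; python3 -m creep '[[[1,0,0,0,0,0],[1,0,0,0,0,0]]]'
```

```text
time: 8.4
tool_pos: [0.4782, -0.0156, 0.2461]
tool_rot: [3.14, -0.001, -0.046]
contact_force: [-3.2, -1.1, 2.1]
opening: 0.018
time: 8.57
tool_pos: [0.4791, -0.0155, 0.2458]
tool_rot: [3.14, 0.003, -0.046]
contact_force: [-4.7, -1.0, 3.2]
opening: 0.0176
```

```bash
python3 -m creep '[[[0.5,0,0,0,-0.1,0],[0,0,0,0,0,0]]]'; python3 -m creep '[[[0,0,0,0,0,0],[0,0,0,0,0,0],[0,0,0,0,0,0],[0,0,0,0,0,0]]]' 0.2;python3 -m creep '[[[-15,0.7,0,0,0,0],[-20,1,0,0,0,0],[-20,1,10,0,0,0],[-15,1,10,0,0,0],[0,0,0,0,0,0]]]'
python3 - <<'E'
from h import *
import pickle
s,im,m,P=look("wrist");pickle.dump((s,im,m,P),open("w6.pkl","wb"))
cv2.imwrite("pics/w6.png",cv2.resize(im[0:195,130:390],(800,600)))
print(s['tool_pos'],s['tool_rot'],s['contact_force'])
E
```

```text
time: 8.73
tool_pos: [0.4791, -0.0155, 0.2457]
tool_rot: [3.14, 0.003, -0.046]
contact_force: [-1.3, -0.5, 0.1]
opening: 0.0174
time: 9.07
tool_pos: [0.4791, -0.015, 0.2455]
tool_rot: [3.141, 0.003, -0.047]
contact_force: [-1.7, 0.8, 0.1]
opening: 0.0362
time: 9.48
tool_pos: [0.4091, -0.0117, 0.2661]
tool_rot: [3.14, -0.005, -0.046]
contact_force: [0.3, -0.7, -0.2]
opening: 0.0365
[ 0.40914384 -0.0117031   0.26608902] [ 3.13955548 -0.0048049  -0.04588464] [ 0.2946695  -0.69777654 -0.2234441 ]
```

View pics/w6.png

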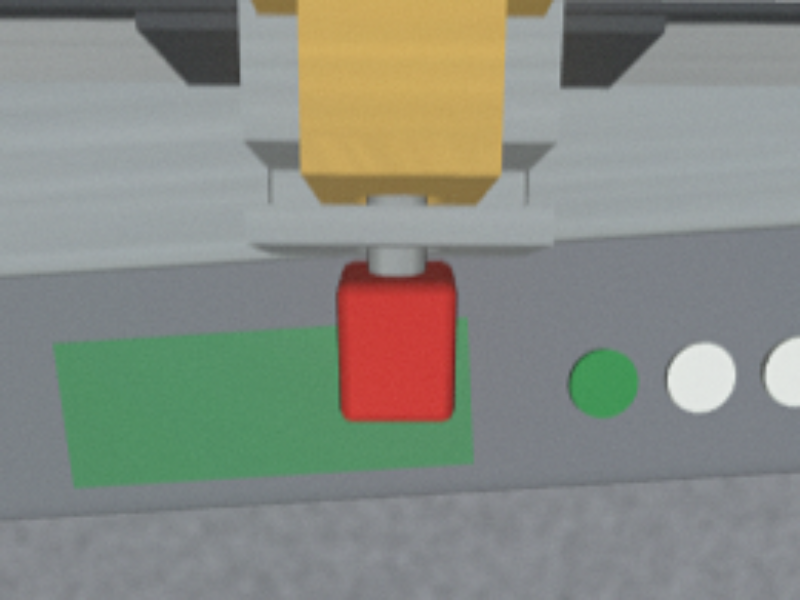

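w6 shows the pin in the holes, but about 28 px of shank still shows between the ear (row 247) and the head (row 275), so the pin is not yet home. I'll shut the fingers and push on the rear of the head.

```bash
python3 - <<'E'
from h import *
import pickle
s,im,m,P=pickle.load(open("w6.pkl","rb"))
k=800/260
f=lambda u,v,z,n='':print(n,ray(m,P,(130+u/k,v/k),z).round(4))
f(247,244,.1,'outer L');f(554,244,.1,'outer R');f(246,143,.1,'inner L');f(556,143,.1,'inner R')
for z in (.092,.094):f(397,420,z,'rear');f(397,277,z,'headfront')
f(397,275,.0895,'shank at head');f(340,340,.094,'L');f(455,340,.094,'R')
E
python3 -m creep '[[[7,-0.5,-8,0,0.1,0],[7,-0.5,-6,0,0,0],[0,0,0,0,0,0],[0,0,0,0,0,0]]]' 1 30
```

```text
outer L [0.4917 0.0042 0.1   ]
outer R [ 0.4898 -0.0374  0.1   ]
inner L [0.5044 0.0033 0.1   ]
inner R [ 0.5025 -0.0378  0.1   ]
rear [ 0.4662 -0.0151  0.092 ]
headfront [ 0.4867 -0.016   0.092 ]
rear [ 0.4664 -0.0151  0.094 ]
headfront [ 0.4867 -0.016   0.094 ]
shank at head [ 0.4871 -0.016   0.0895]
L [ 0.4783 -0.0073  0.094 ]
R [ 0.4775 -0.024   0.094 ]
time: 9.87
tool_pos: [0.4295, -0.0138, 0.2499]
tool_rot: [3.138, -0.01, -0.046]
contact_force: [-0.7, -0.0, -0.6]
opening: 0.0147
```

```bash
python3 -m creep '[[[6,-0.5,-3,0.1,0.5,0],[6,-0.3,0,0,0,0],[6,-0.2,0,0,0,0],[3,0,0,0,0,0],[0,0,0,0,0,0]]]'; python3 -m creep '[[[2,0,0,0,0.1,0],[2,0,0,0,0,0]]]'
```

```text
time: 10.28
tool_pos: [0.454, -0.015, 0.2448]
tool_rot: [3.14, 0.002, -0.046]
contact_force: [-2.5, 0.2, -0.8]
opening: 0.0003
time: 10.45
tool_pos: [0.4569, -0.0147, 0.2444]
tool_rot: [3.141, 0.009, -0.046]
contact_force: [-4.9, -0.7, 3.0]
opening: 0.0006
```

```bash
python3 -m creep '[[[1,0,0.5,0,-0.3,0],[1,0,0,0,-0.1,0],[0,0,0,0,0,0]]]'; python3 - <<'E'
from h import *
import pickle
s,im,m,P=look("wrist");pickle.dump((s,im,m,P),open("w7.pkl","wb"))
cv2.imwrite("pics/w7.png",cv2.resize(im[0:255,100:440],(800,600)))
print(s['tool_pos'],s['tool_rot'],s['contact_force'])
E
```

```text
time: 10.7
tool_pos: [0.4581, -0.0145, 0.2449]
tool_rot: [3.141, 0.004, -0.046]
contact_force: [-1.8, -0.6, 0.6]
opening: 0.0006
[ 0.45810241 -0.01453371  0.24490807] [ 3.14108398  0.00437504 -0.04575707] [-1.84433676 -0.58273833  0.58262943]
```

View pics/w7.png

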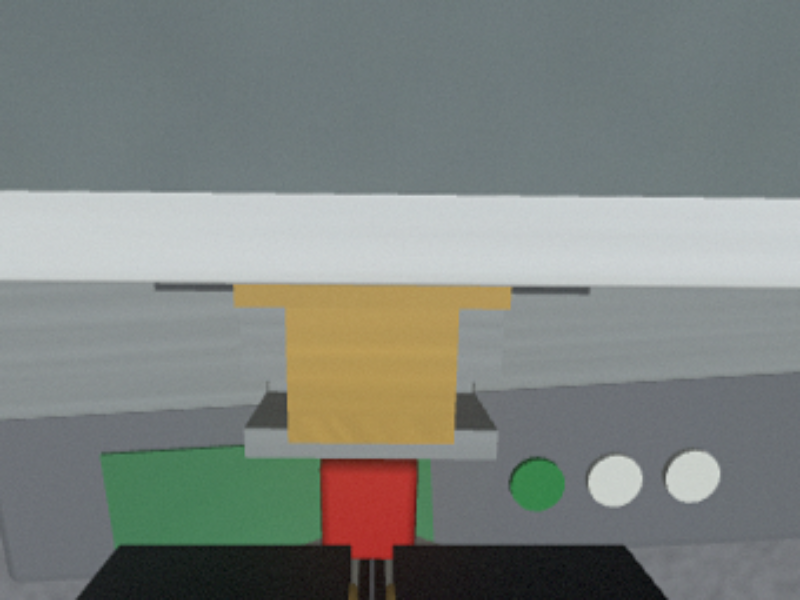

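```bash
python3 - <<'E'
from h import *
import pickle
s,im,m,P=pickle.load(open("w7.pkl","rb"))
k=800/340
f=lambda u,v,z,n='':print(n,ray(m,P,(100+u/k,v/k),z).round(4))
f(246,457,.1,'outer L');f(497,458,.1,'outer R');f(265,393,.1);f(476,393,.1)
E
python3 -m creep '[[[1.5,0,0,0,-0.2,0],[1,0,0,0,-0.1,0]]]';python3 -m creep '[[[1,0,0,0,-0.1,0],[0,0,0,0,-0.1,0]]]'
```

```text
outer L [0.4957 0.0047 0.1   ]
outer R [ 0.4936 -0.0369  0.1   ]
 [0.5064 0.0006 0.1   ]
 [ 0.5048 -0.0335  0.1   ]
time: 10.92
tool_pos: [0.4603, -0.0145, 0.245]
tool_rot: [3.141, -0.001, -0.046]
contact_force: [-4.5, 0.4, 1.7]
opening: 0.0004
time: 11.08
tool_pos: [0.4614, -0.0144, 0.245]
tool_rot: [-3.142, -0.004, -0.046]
contact_force: [-3.0, 0.3, 1.0]
opening: 0.0003
```

```bash
python3 -m creep '[[[-15,0.7,0,0,0,0],[-20,1,10,0,0,0],[-15,1,10,0,0,0],[0,0,0,0,0,0],[0,0,0,0,0,0]]]'
python3 - <<'E'
from h import *
import pickle
s,im,m,P=look("wrist");pickle.dump((s,im,m,P),open("w8.pkl","wb"))
cv2.imwrite("pics/w8.png",cv2.resize(im[0:150,160:360],(800,600),interpolation=cv2.INTER_CUBIC))
print(s['tool_pos'],s['tool_rot'],s['contact_force'])
E
```

```text
time: 11.5
tool_pos: [0.4137, -0.0123, 0.2663]
tool_rot: [3.14, -0.018, -0.046]
contact_force: [1.3, 0.7, -0.3]
opening: 0.0001
[ 0.41366949 -0.01233626  0.26628763] [ 3.14027785 -0.01772311 -0.04640872] [ 1.29474611  0.67612135 -0.29647656]
```

View pics/w8.png

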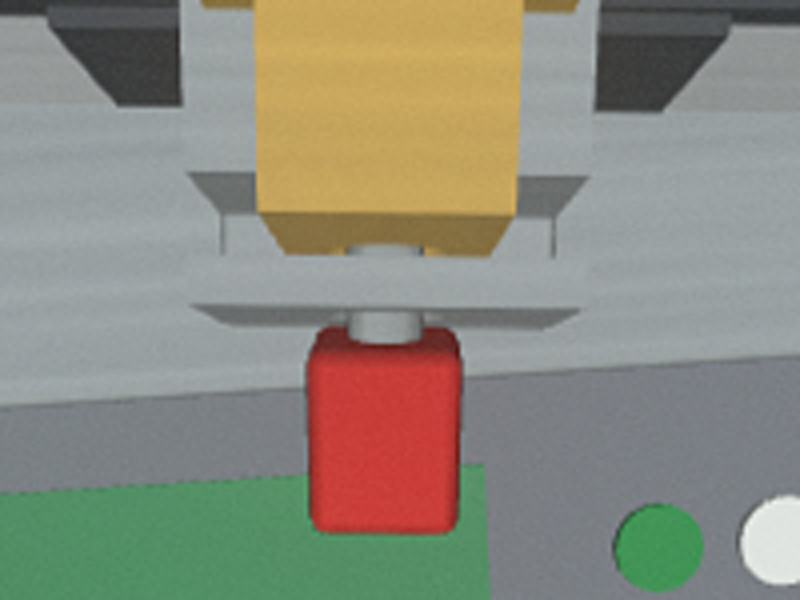

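w8 shows the shank through the ear. The head's underside edge touches the ear while its top leans back: the front face is visible over rows 327–355, so the loose pin has drooped about 0.2 rad in its oversize holes. That explains the apparent gap, and also why the box slid when I pushed. The pin is home as far as gravity lets it sit, so the handle is next.

```bash
python3 - <<'E'
from h import *
import pickle
s,im,m,P=pickle.load(open("w8.pkl","rb"))
f=lambda u,v,z,n='':print(n,ray(m,P,(160+u/4,v/4),z).round(4))
f(190,304,.1,'outer L');f(582,306,.1,'outer R');f(188,172,.1,'inner L');f(590,176,.1)
print(robot.observe()['qpos'].round(3))
E
python3 -m creep '[[[0,0,30,0,0.4,6],[0,0,35,0,0.3,7],[0,0,35,0,0.3,7],[15,0,20,0,0,7],[30,0,0,0,0,7]]]' -1;python3 -m creep '[[[35,-2,0,0,0,7],[35,-2,0,0,0,7],[30,-2,0,0,0,7],[15,-1,0,0,0,7],[0,0,0,0,0,7]]]'
```

```text
outer L [0.4999 0.0048 0.1   ]
outer R [ 0.4977 -0.0364  0.1   ]
inner L [0.5127 0.0039 0.1   ]
 [ 0.5104 -0.0373  0.1   ]
[-2.160e-01  3.270e-01  2.008e+00  2.000e-03  7.900e-01  1.399e+00]
time: 11.97
tool_pos: [0.4603, -0.0125, 0.3901]
tool_rot: [3.14, 0.004, 0.56]
contact_force: [1.5, -1.0, 0.6]
opening: 0.029
time: 12.38
tool_pos: [0.5891, -0.02, 0.391]
tool_rot: [3.127, -0.004, 1.185]
contact_force: [-1.2, -1.0, -0.1]
opening: 0.0624
```

```bash
python3 -m creep '[[[8,-1,0,0,0,6.4],[6,0,0,0,0,6.4],[0,0,0,0,0,6],[0,0,0,0,0,0],[0,0,0,0,0,0]]]'
python3 - <<'E'
from h import *
import pickle
s,im,m,P=look("wrist");pickle.dump((s,im,m,P),open("w9.pkl","wb"))
print(s['tool_pos'],s['tool_rot'],s['opening'])
g=im.max(2)
print(proj(m,P,np.array([.6037,-.0214,.164])))
mask=(g<45)
for a,c,k in blobs(mask,200):
    y,x=np.nonzero(k);r=cv2.minAreaRect(np.c_[x,y].astype(np.float32));print(a,c.round(1),x.min(),x.max(),y.min(),y.max(),np.round(r[0],1),np.round(r[1],1),round(r[2],1),ray(m,P,c,.164).round(4))
E
```

```text
time: 12.8
tool_pos: [0.6107, -0.0215, 0.3858]
tool_rot: [3.125, -0.004, 1.533]
contact_force: [-0.5, 0.2, 0.0]
opening: 0.0909
[ 0.61067336 -0.02145674  0.38577717] [ 3.12473494 -0.00415308  1.53274918] 0.09089169461527426
[239.58456909 216.73428575]
4409 [459.6  39.3] 420 511 0 79 [465.5  39.5] [79. 91.] 90.0 [0.7336 0.0793 0.164 ]
1873 [464.1 153.7] 439 511 105 205 [477.4 155. ] [ 67.1 106.9] 6.3 [0.7446 0.0136 0.164 ]
38529 [260.9 310.9] 0 511 126 383 [257.6 252.7] [516.5 252.5] 2.2 [ 0.6149 -0.0921  0.164 ]
236 [142.8 300.3] 135 153 292 313 [144.  302.5] [21. 18.] 90.0 [ 0.5338 -0.0795  0.164 ]
285 [373.3 300.6] 362 381 292 314 [371.5 303. ] [22. 19.] 90.0 [ 0.6937 -0.0878  0.164 ]
```

```bash
python3 - <<'E'
from h import *
import pickle
s,im,m,P=pickle.load(open("w9.pkl","rb"))
g=im.max(2).astype(int)
for v in range(100,235,10):
    xs=np.nonzero(g[v,200:285]<60)[0]+200
    if len(xs):print(v,xs.min(),xs.max(),len(xs),ray(m,P,((xs.min()+xs.max())/2,v),.164).round(4))
cv2.imwrite("pics/w9.png",cv2.resize(im,(640,480)))
E
```

```text
130 232 250 19 [0.6075 0.0337 0.164 ]
140 231 250 20 [0.6069 0.0278 0.164 ]
150 231 249 19 [0.6063 0.0217 0.164 ]
160 231 249 19 [0.6059 0.0155 0.164 ]
170 231 249 19 [0.6056 0.0093 0.164 ]
180 231 249 19 [0.6053 0.0029 0.164 ]
190 231 249 19 [ 0.6049 -0.0036  0.164 ]
200 231 249 19 [ 0.6046 -0.0101  0.164 ]
210 231 249 19 [ 0.6042 -0.0168  0.164 ]
220 231 248 18 [ 0.6035 -0.0236  0.164 ]
230 231 248 18 [ 0.6032 -0.0306  0.164 ]
```

```bash
python3 -m creep '[[[-4,0,0,-0.2,0.5,-0.6],[-3,0,-5,0,0.5,-0.4],[0,0,-15,0,0,0],[0,0,-10,0,0,0],[0,0,0,0,0,0]]]'
```

```text
time: 13.27
tool_pos: [0.6024, -0.0213, 0.3545]
tool_rot: [-3.14, 0.001, 1.504]
contact_force: [-1.4, 0.4, -0.6]
opening: 0.0922
```

```bash
python3 -m creep '[[[1.3,0,-12,0,-0.1,0.7],[0,0,-12,0,0,0],[0,0,-10,0,0,0],[0,0,-4,0,0,0],[0,0,0,0,0,0]]]'
```

```text
time: 13.68
tool_pos: [0.6031, -0.0213, 0.3157]
tool_rot: [3.141, 0.001, 1.513]
contact_force: [-0.3, 0.3, 0.4]
opening: 0.0922
```

```bash
python3 -m creep '[[[0.7,0,0,0,0,0],[0,0,0,0,0,0],[0,0,0,0,0,0],[0,0,0,0,0,0],[0,0,0,0,0,0]]]' 1 15;python3 -m creep '[[[0,0,0,0,0,0],[0,0,0,0,0,0],[0,0,0,0,0,0],[0,0,0,0,0,0],[0,0,0,0,0,0]]]' 1 15;python3 -m creep '[[[0,0,0,0,0,0],[0,0,0,0,0,0],[0,0,0,0,0,0]]]' 1 60
```

```text
time: 14.1
tool_pos: [0.6044, -0.0213, 0.3179]
tool_rot: [3.138, 0.002, 1.512]
contact_force: [0.2, 0.5, -0.1]
opening: 0.063
time: 14.52
tool_pos: [0.6045, -0.0213, 0.3189]
tool_rot: [3.136, 0.002, 1.512]
contact_force: [1.0, -1.1, -0.0]
opening: 0.0295
time: 14.77
tool_pos: [0.6041, -0.0213, 0.3188]
tool_rot: [3.138, 0.002, 1.512]
contact_force: [-1.8, -0.1, 1.1]
opening: 0.0113
```

```bash
python3 -m creep '[[[0,0,0,0,0,0],[0,0,1.5,0,0,0],[0,0,1.5,0,0,0],[0,0,1.5,0,0,0],[0,0,1.5,0,0,0]]]';python3 -m creep '[[[0,0,2,0,0,0],[0,0,2,0,0,0],[0,0,2,0,0,0],[0,0,2,0,0,0],[0,0,2,0,0,0]]]';
```

```text
time: 15.18
tool_pos: [0.6036, -0.0213, 0.3226]
tool_rot: [-3.141, 0.001, 1.512]
contact_force: [-0.0, -0.8, -5.2]
opening: 0.0114
time: 15.6
tool_pos: [0.6033, -0.0212, 0.3316]
tool_rot: [-3.137, 0.001, 1.512]
contact_force: [0.7, -0.6, -6.0]
opening: 0.0116
```

```bash
python3 -m creep '[[[0,0,4,0,-0.1,0],[0,0,4,0,0,0],[0,0,5,0,-0.1,0],[0,0,6,0,0,0],[0,0,6,0,0,0]]]';python3 -m creep '[[[0,0,6,0,0,0],[0,0,6,0,-0.1,0],[0,0,6,0,0,0],[0,0,6,0,-0.1,0],[0,0,6,0,0,0]]]'; python3 -m creep '[[[0,0,6,0,0,0],[0,0,6,0,-0.1,0],[0,0,6,0,0,0],[0,0,4,0,0,0],[0,0,2,0,0,0]]]'
```

```text
time: 16.02
tool_pos: [0.6031, -0.0211, 0.3584]
tool_rot: [-3.139, 0.0, 1.512]
contact_force: [-0.1, 0.7, -6.2]
opening: 0.0114
time: 16.43
tool_pos: [0.603, -0.0211, 0.3928]
tool_rot: [3.138, 0.0, 1.512]
contact_force: [0.6, 0.8, -6.0]
opening: 0.0113
time: 16.85
tool_pos: [0.603, -0.0211, 0.4208]
tool_rot: [3.134, 0.0, 1.512]
contact_force: [0.3, -0.1, -5.6]
opening: 0.0114
```

```bash
python3 -m creep '[[[0,0,1.5,0,0.1,0],[0,0,1,0,0.1,0],[0,0,0.5,0,0,0],[0,0,0,0,0,0],[0,0,0,0,0,0]]]'
python3 - <<'E'
from h import *
s,a,m,P=look("top"); s2,b,_,_=look("scene")
z=np.hstack([cv2.resize(a[90:240,180:330],(400,400),interpolation=cv2.INTER_CUBIC),cv2.resize(b[120:270,150:300],(400,400),interpolation=cv2.INTER_CUBIC)])
cv2.imwrite("pics/l1.png",z)
for A,c,_ in blobs(red(a)|(red(a)),8):
    if 200<c[0]<330:print(A,c.round(1))
print(s2['tool_pos'],s2['tool_rot'],s2['contact_force'],s2['torque'])
E
```

```text
time: 17.27
tool_pos: [0.6029, -0.0211, 0.4239]
tool_rot: [3.139, 0.0, 1.512]
contact_force: [0.1, -0.9, -5.6]
opening: 0.0115
[ 0.60290376 -0.02109082  0.42381891] [3.13924444e+00 4.67437717e-04 1.51237726e+00] [ 0.17167285 -0.29720425 -6.46700253] [-0.04674849 -0.16345314  0.01544514]
```

View pics/l1.png

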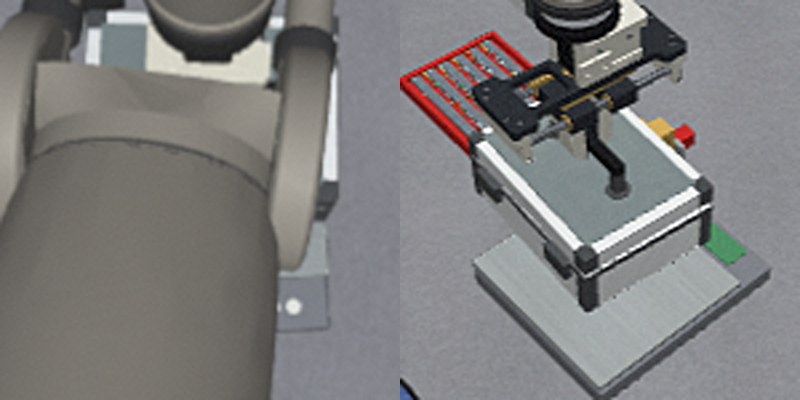

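```bash
python3 -m creep '[[[0,0,0,0,0,0],[0,0,0,0,0,0],[0,0,0,0,0,0],[0,0,0,0,0,0],[0,0,0,0,0,0]]]'
python3 - <<'E'
from h import *
s,b,m,P=look("scene")
h=cv2.cvtColor(b,cv2.COLOR_BGR2HSV).astype(int)
k=((h[...,0]<6)|(h[...,0]>174))&(h[...,1]>150)&(h[...,2]>70)
for A,c,q in blobs(k,8):
    if 235<c[0]<275 and 140<c[1]<190:
        y,x=np.nonzero(q);print(A,c.round(1),x.min(),x.max(),y.min(),y.max(),ray(m,P,c,.19).round(4))
for g in (0,2,5,10):   # predicted box of head for gap g mm
    c=np.array([np.cos(-.053),np.sin(-.053)]);hy=np.array([-c[1],c[0]])
    q=[proj(m,P,np.r_[np.array([.6035,-.0212])+c*(-.105-g/1e3-dx)+hy*w,.187+dz]) for dx in(0,.022) for w in(-.009,.009) for dz in(-.009,.009)]
    print(g,np.min(q,0).round(1),np.max(q,0).round(1))
print(s['tool_pos'],s['tool_rot'],abs(s['qvel']).max())
E
```

```text
time: 17.78
tool_pos: [0.6029, -0.0211, 0.4232]
tool_rot: [3.14, 0.0, 1.512]
contact_force: [-0.8, -0.1, -5.4]
opening: 0.0112
43 [256.3 170.4] 253 259 167 175 [ 0.4831 -0.0108  0.19  ]
0 [249.  165.3] [259.3 177. ]
2 [249.5 165. ] [259.8 176.7]
5 [250.4 164.5] [260.7 176.2]
10 [251.8 163.7] [262.1 175.4]
[ 0.6029122  -0.02107873  0.42324587] [3.14022449e+00 3.40556652e-04 1.51239059e+00] 0.0016724230389454759
```

```bash
python3 -c "
from cell import robot
print(robot.hand_in())"
```

```text
the job is handed in; nothing more can be done
None
```

The box is sealed and I handed the job in at about 17.8 s. The arm is still holding the box by its lid handle, roughly 10 cm above the scale, with the red pin in the hasp.

**Last checks:**
- **Hold:** in the final scene picture the box looks level and the lid shut. The arm was still, the tool was within about 0.1° of vertical, and the wrist carried about 6 N.
- **Pin:** the red head sits where a gap of about 0–2 mm at the outer ear would put it. The scene camera is too coarse to tell "fully home" from a millimetre or two out.
- **Other objects:** I did not move the blue pin, tray, watch, sunglasses, stamp or tape roll on purpose, but I took no final picture of them.

**What did not go cleanly:**
- **Pin droop:** the pin reached the ear while I gripped it (3–5 N on contact). Once released, it drooped in its oversize holes, leaving about 4 mm at the top of the head.
- **Box slid:** I read that as the pin not being home and pushed it again. That only slid the box about 8 mm back on the plate. The box stayed on the plate, and after the push the head's lower edge appeared to rest against the ear.

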